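Wedge the rocking slide cabinet

ROBOT

A 6-joint arm with a two-finger parallel gripper is mounted at the origin on the work surface. World frame = base frame: x ahead of the robot, y to its left, z up, the work surface at z = 0. Lengths are in m, angles in rad, forces in N, time in s.
With the tool pointing down it reaches from about 0.35 to 0.975 m from the base axis. Payload 17.4 kg.
Tool frame: the origin (TCP) lies midway between the tips of the shut fingers; the grasp point (between the pads) lies 19 mm behind it; z points along the fingers, y is the line along which they close (so a half turn about z gives the same grasp; the last joint's range is limited). The gripper opens to 85 mm and grips with 20 to 120 N. Pads are 22 mm wide; open, the fingers measure 114 mm over their backs; the gripper's body (76 mm by 85 mm) begins 54 mm behind the grasp point. The pads swing forward as they close: fully open they stand 13 mm farther back than shut.
Start: joints at [1.211, 0.116, 1.442, -0, 1.584, -0.038], TCP at [0.213, 0.64, 0.231] pointing down, gripper open.
Joint ranges: [-2.83, 2.83], [-0.83, 2.19], [0.07, 2.5], [-1.14, 4.28], [0.01, 3], [-2.97, 2.97]. Speed limits (rad/s): [1.89, 1.89, 2.22, 3.14, 3.14, 3.14].

INTERFACE

Orientations are given as a unit quaternion [x, y, z, w].
In Python, from rig import robot gives the robot as it stands. The module is installed in compiled form; this text tells all that it offers.
- The arm moves only by the shell command python3 -m crank 'ROWS' [OPENING] [FORCE]. ROWS is JSON, a list of rows, each an object with "xyz": the shift along the tool's x, y, z in mm, a list of three; "yaw": the turn about the tool's z in rad. In form: [{"xyz": [dx, dy, dz], "yaw": yaw}, ...]. A call has 1 to 20 rows; each row shifts and turns the commanded pose from where the row before left it, along the tool's axes as they then stand; what a row does not reach is not made up. A row lasts 1/8 s, in which the tool goes at most 62.5 mm and 10.7 degrees, less where a joint would pass 70% of its speed; a pose out of reach is approached as far as the arm can. A call with a gripper value outside its range is refused whole. OPENING is the opening, from 0 (shut) to 1 (fully open), set as the call begins (- or left out, the last holds). The fingers move at their own pace and stop on an object; FORCE is the grip in N (left out, the last holds). Time passes only in rows, so rows that do not move let the fingers close. It gives the time, the measured TCP pose, the force, the opening and the grip force at its end, in the units of the state.
- robot.get_obs(): the state, without advancing time (a new reading comes with each control period).
- robot.camera(name): name is "side" or "top" or "wrist"; returns the picture (384x512x3 uint8, blue, green, red); there is no depth.
- robot.camera_model(name): a dict with "vertical_fov" (degrees; the focal length in pixels is half the picture's height over the tangent of half this angle, whatever the lens; pixels are square), "cx", "cy" (the principal point, pixels), "k1" (the pictures are not rectified: a ray, as slopes to the right and down, at radius r is drawn at 1 + k1 r^2 times it, then the intrinsics apply), "pose" (4x4, takes a point from camera to world coordinates); the wrist camera has in their place "T_tool_cam" (4x4, takes a point from camera to tool coordinates, whose origin is the TCP and whose axes are the flange's). Camera axes: x right, y down, z forward; pixel columns grow to the right and rows downward; lengths in m; the calibration is good to about 2 mm. A picture is of the moment at which its call begins: read the wrist's pose just before it. camera_model takes no time and is no camera call.
- robot.sign_off(): hands the job in; it is judged then, once.
The state is a dict: "clock": time; "q": joint angles; "joint_vel": joint speeds; "effort": joint torques, N m; "eef_pos": TCP position; "orientation": TCP orientation; "force": force on the tool from outside, world axes, zero at the start; "wrist_torque": the same for the moment, N m; "opening": opening from 0.0 (shut) to 1.0 (fully open); "gripper_force": force on a finger pad.
Only numpy, scipy, OpenCV 4.12 (cv2) and the standard library are available. Lean on these libraries where they do the work, as an engineer would, in place of code of your own. Each camera call takes 0.05 s, during which the arm holds its last target. There are 200 camera calls.

TASK

The low wooden slide cabinet on the lab counter rocks because its near left foot is too short. With the fingertips, press down on that corner to feel it rock, push the grey wedge lying beside it thin end first under that foot until it is just snug, then press the corner firmly again (about 10 N) to check that it no longer rocks, pushing the wedge further if it does. Do not pinch or lift the wedge, do not jack up or shift the cabinet, leave the other things alone, and finish with the wedge in place.

Things in the scene. Friction and masses are not known exactly. Their poses are not given: they have to be found in the camera images.
- cabinet: Low two-drawer slide cabinet, about 3 kg, loose. Wooden case 200 (its x) x 260 mm (its y) on four round dark feet, 24 mm across, at x = -80 / +80, y = -110 / +110 mm; underside of the case 22 mm, flat top 107 mm above the counter. Origin at counter level under its middle; drawer fronts face the robot (-x), y to the robot's left, z up. At rest it stands level on three feet.
- loose_corner (a point): Point on the cabinet's top, 107 mm above the counter, over the short foot (5 mm inward of its axis in x and y): the place to press. A steady push of more than about 2 N there rocks the corner down until the short foot meets the counter.
- wedge: Loose grey wedge, 90 g, 110 mm long (its x), 50 mm wide; top slopes evenly from 22 mm high at the upright back (-x) to 2 mm at the thin tip (+x). Origin mid-underside. Lies left of the cabinet, tip towards the short foot, its x within 0.2 rad of the cabinet's -y, the way it goes in. Resistance rises from under 2 N to several N when the slope meets the foot's outer edge.
- wedge_tip (a point): Middle of the wedge's thin edge, at its underside.
- wedge_back (a point): Middle of the wedge's upright back face, 11 mm above the counter: the place to push.
- pen_cup: Red tapered cup with pens, 80 mm across the rim, about 155 mm high with the pens; origin under its middle. Leave alone.
- stain_bottle: Amber stain bottle, 60 mm across, 130 mm high; origin under its middle. Leave alone.
- mouse: Black computer mouse, 105 x 60 x 32 mm; origin under its middle. Leave alone.
- slide_box: Flat plastic slide box, 90 x 100 x 31 mm; origin under its middle. Leave alone.
- short_foot_spot (a point): Point at counter level under the axis of the short foot (cabinet x = -80, y = +110 mm: near left). At rest that foot ends 5 to 11 mm above the counter (hidden, differs each time).
Not all that is in view belongs to the job. Leave any blue look-alike of the wedge alone.

How it is judged:
On the way, in this order (a step that is already met when the one before it is completed fails the run):
1. the near left corner is pressed and the cabinet rocks (tilt over 0.02 rad) while the wedge is not yet under the foot (contact force between the fingers and cabinet above 1 N and angle between cabinet's own z axis and vertical above 0.02 rad and y of wedge_tip in the frame of cabinet above 0.122 m), for 0.1 s.
2. the wedge's tip has gone in under the short foot (at least 8 mm past its outer edge, within 28 mm of its middle sideways) (y of wedge_tip in the frame of cabinet below 0.114 m and x of wedge_tip in the frame of cabinet between -0.108 and -0.052 m), for 0.1 s.
3. the corner is pressed firmly (over 6 N), the wedge carries the load (over 2 N) and the cabinet stays level within 0.012 rad (contact force between the fingers and cabinet above 6 N and contact force between wedge and cabinet above 2 N and angle between cabinet's own z axis and vertical below 0.012 rad and horizontal distance between the grasp point and loose_corner below 0.06 m), for 0.2 s.
At the end, for the whole second after the job is handed in: The wedge lies on the counter with its tip at least 8 mm past the outer edge of the short foot and within 28 mm of the foot's middle sideways, the cabinet stands level within 0.012 rad and within 30 mm of where it was, all at rest (all of step 2 and height (world z) of wedge below 0.008 m and angle between cabinet's own z axis and vertical below 0.012 rad and distance of cabinet from where it was at the start of the episode below 0.03 m and linear speed of each of cabinet, wedge below 0.01 m/s); the robot touches nothing.
It fails at once if the wedge is lifted or tipped off the counter (height (world z) of wedge above 0.008 m or angle between wedge's own z axis and vertical above 0.2 rad).
It fails at once if the cabinet is lifted or shifted by more than 30 mm (distance of cabinet from where it was at the start of the episode above 0.03 m).
It fails at once if another thing is moved by more than 20 mm (distance of any of pen_cup, stain_bottle, mouse, slide_box from where it was at the start of the episode above 0.02 m).
It also fails if it takes over 64 s, if anything falls off the work surface, if the arm or the gripper's body presses on something with over 40 N, if the wrist force passes 120 N, or if a joint passes its speed limit or range.

## Working session

There is one attempt and no reset: what is moved stays moved. The work goes in short steps, Python scripts to look and compute and a shell command to move; the robot and the scene stay as the last step left them, time stands still between calls to the robot, and variables do not carry over. Pictures are saved under pics/ and viewed, at most 10 in all, crops included, and the job is handed in when it is done.

```bash
mkdir -p pics
python3 - <<'E'
from rig import robot
import cv2,numpy as np
o=robot.get_obs();print(o)
for n in("top","side"):
    cv2.imwrite(f"pics/{n}0.png",robot.camera(n))
    m=robot.camera_model(n);print(n,m)
print(robot.camera_model("wrist"))
E
```

```text
{'clock': 0.0, 'q': array([ 1.21119139e+00,  1.16486216e-01,  1.44229543e+00, -2.65365915e-05,
        1.58397595e+00, -3.78029040e-02]), 'joint_vel': array([-0.00118512,  0.00265464, -0.00044144,  0.00065787,  0.00137458,
       -0.00027465]), 'effort': array([-2.91718061e-03, -7.31991076e+01, -6.32485986e+01, -1.50817232e-04,
        6.44498112e-03,  7.25468658e-05]), 'eef_pos': array([0.2134357 , 0.6401618 , 0.23054328]), 'orientation': array([ 1.60207787e-01,  9.87083140e-01, -5.73625416e-04, -1.01972278e-04]), 'force': array([-0.36965232,  0.04488536,  0.36284907]), 'wrist_torque': array([0.0011973 , 0.03807873, 0.03011521]), 'gripper_force': 0.0, 'opening': 0.9968079741394865}
top {'vertical_fov': 50.168863426243576, 'cx': 254.67467653844747, 'cy': 198.26058136527308, 'k1': -0.004845296941253789, 'pose': array([[ 0.02403111, -0.99032876,  0.13664355,  0.37672231],
       [-0.99952666, -0.02642741, -0.01574966,  0.01828507],
       [ 0.01920848, -0.13620039, -0.99049507,  1.23614143],
       [ 0.        ,  0.        ,  0.        ,  1.        ]])}
side {'vertical_fov': 44.78052596640252, 'cx': 254.68078696670028, 'cy': 191.76593121356123, 'k1': -0.18912917332386808, 'pose': array([[ 0.76591664, -0.48325884,  0.42406673, -0.06303437],
       [-0.64293661, -0.57779508,  0.50277764, -0.681202  ],
       [ 0.00205193, -0.65773379, -0.75324767,  1.14646676],
       [ 0.        ,  0.        ,  0.        ,  1.        ]])}
{'vertical_fov': 64.65978152124721, 'cx': 259.33375195046386, 'cy': 182.96674141989527, 'k1': -0.03378794749034321, 'T_tool_cam': array([[-5.25526675e-04, -9.50582944e-01, -3.10470272e-01,
         7.96004268e-02],
       [ 9.99999755e-01, -3.56202403e-04, -6.02075737e-04,
        -6.87582691e-04],
       [ 4.61732670e-04, -3.10470512e-01,  9.50582899e-01,
        -1.42899942e-01],
       [ 0.00000000e+00,  0.00000000e+00,  0.00000000e+00,
         1.00000000e+00]])}
```

View pics/top0.png

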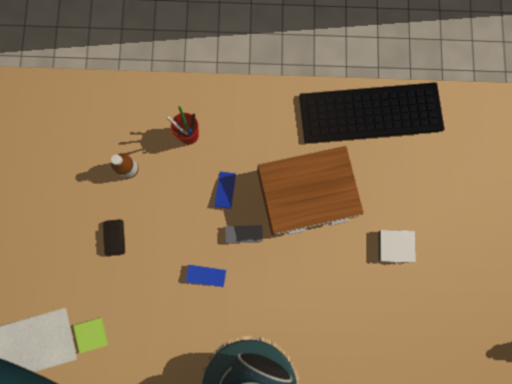

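View pics/side0.png

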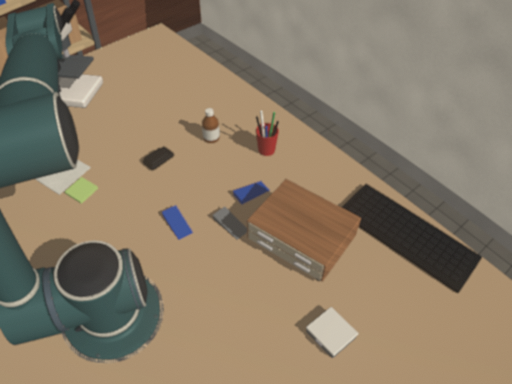

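The top view shows the cabinet's top at about (310,190), with its near-left corner at (272,233). The grey wedge is at (244,234), with its tip to the right, and the blue look-alikes are at (226,190) and (206,276). I'll measure these now.

```bash
cat > h.py <<'E'
from rig import robot
import cv2,numpy as np
from scipy.spatial.transform import Rotation as R
def model(n,obs=None):
    m=robot.camera_model(n)
    if n=="wrist":
        T=np.eye(4);T[:3,:3]=R.from_quat(obs['orientation']).as_matrix();T[:3,3]=obs['eef_pos'];m['pose']=T@m['T_tool_cam']
    return m
def ray(m,uv,z):
    f=192/np.tan(np.radians(m['vertical_fov'])/2)
    d=(np.atleast_2d(uv)-[m['cx'],m['cy']])/f; s=d.copy()
    for _ in range(10): s=d/(1+m['k1']*(s**2).sum(1,keepdims=True))
    w=np.c_[s,np.ones(len(s))]@m['pose'][:3,:3].T; p=m['pose'][:3,3]
    return p+w*((z-p[2])/w[:,2:])
def big(mask):
    c,_=cv2.findContours(mask.astype(np.uint8),cv2.RETR_EXTERNAL,cv2.CHAIN_APPROX_NONE)
    return max(c,key=cv2.contourArea)
E
python3 - <<'E'
from h import *
im=cv2.imread("pics/top0.png");hsv=cv2.cvtColor(im,cv2.COLOR_BGR2HSV);m=model("top")
print(hsv[190,310],hsv[234,244],hsv[234,232],hsv[260,260],hsv[234,268])
H,S,V=cv2.split(hsv)
msk=np.zeros_like(H);msk[140:245,250:370]=((S>100)&(H<13))[140:245,250:370]
for lim in (11,12,13,14):
    msk=np.zeros(H.shape,bool);msk[140:245,250:370]=((S>100)&(H<lim))[140:245,250:370]
    c=big(msk);r=cv2.minAreaRect(c);print(lim,r,)
    q=ray(m,cv2.boxPoints(r),.107);print(q.round(3).tolist(),np.linalg.norm(q[1]-q[0]),np.linalg.norm(q[2]-q[1]))
w=np.zeros(H.shape,bool);w[220:248,218:264]=(S<90)[220:248,218:264]
c=big(w);r=cv2.minAreaRect(c);print(r);q=ray(m,cv2.boxPoints(r),.005);print(q.round(3).tolist(),np.linalg.norm(q[1]-q[0]),np.linalg.norm(q[2]-q[1]))
cv2.imwrite("pics/c.png",cv2.resize(im[135:255,200:380],None,fx=4,fy=4,interpolation=cv2.INTER_CUBIC))
E
```

```text
[ 13 182 119] [13 31 57] [ 30   8 102] [ 17 114 176] [ 16 122  92]Traceback (most recent call last):
  File "<stdin>", line 8, in <module>
  File "h.py", line 17, in big
    return max(c,key=cv2.contourArea)
ValueError: max() iterable argument is empty
```

```bash
cat > a.py <<'E'
from h import *
im=cv2.imread("pics/top0.png");hsv=cv2.cvtColor(im,cv2.COLOR_BGR2HSV);m=model("top")
H,S,V=cv2.split(hsv)
for s in (140,150):
    msk=np.zeros(H.shape,bool);msk[140:245,250:370]=(S>s)[140:245,250:370]
    msk=cv2.morphologyEx(msk.astype(np.uint8),cv2.MORPH_OPEN,np.ones((5,5)))
    c=big(msk);r=cv2.minAreaRect(c)
    q=ray(m,cv2.boxPoints(r),.107);print(r,q.round(3).tolist(),np.linalg.norm(q[1]-q[0]),np.linalg.norm(q[2]-q[1]),q.mean(0))
w=np.zeros(H.shape,bool);w[220:248,218:264]=(S<80)[220:248,218:264]
c=big(w);r=cv2.minAreaRect(c);q=ray(m,cv2.boxPoints(r),.005);print(r,q.round(3).tolist(),np.linalg.norm(q[1]-q[0]),np.linalg.norm(q[2]-q[1]))
cv2.imwrite("pics/c.png",cv2.resize(im[135:255,200:380],None,fx=4,fy=4,interpolation=cv2.INTER_CUBIC))
E
python3 a.py
```

```text
((309.0209045410156, 188.88076782226562), (70.83049774169922, 94.75385284423828), 77.10625457763672) [[0.627, 0.002, 0.107], [0.696, -0.259, 0.107], [0.5, -0.302, 0.107], [0.435, -0.046, 0.107]] 0.27014343758912385 0.20085728612877396 [ 0.56430211 -0.15145771  0.107     ]
((309.35882568359375, 188.8647003173828), (69.96007537841797, 94.03935241699219), 77.47119140625) [[0.627, -0.001, 0.107], [0.694, -0.26, 0.107], [0.5, -0.301, 0.107], [0.437, -0.047, 0.107]] 0.26805191197961875 0.1983909533950867 [ 0.56434011 -0.15239443  0.107     ]
((243.37200927734375, 233.91529846191406), (17.060550689697266, 37.154884338378906), 87.95458984375) [[0.46, 0.087, 0.005], [0.467, -0.024, 0.005], [0.416, -0.027, 0.005], [0.409, 0.084, 0.005]] 0.11147281551884125 0.051000650598598436
```

View pics/c.png

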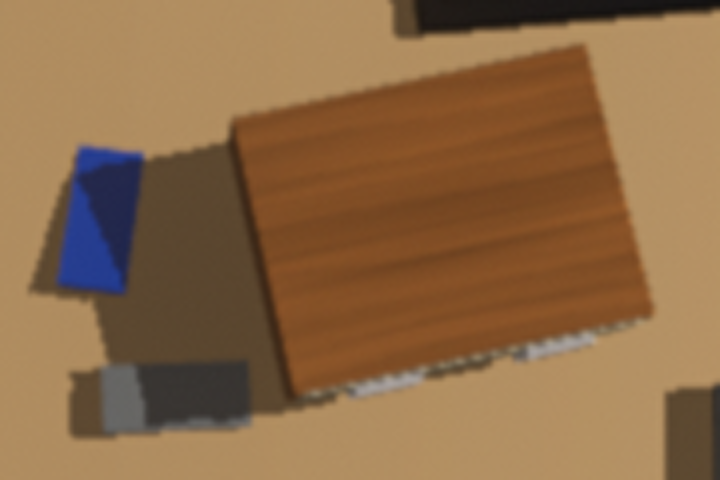

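The crop shows the cabinet's top face with corners at about (237,120), (297,393), (650,312) and (585,45). The wedge runs from its back at (103,400) to its tip at (248,393). Next I'll move above the corner for a closer wrist view.

```bash
python3 - <<'E'
from h import *
m=model("top")
c=np.array([[237,120],[297,393],[650,312],[585,45]])/4+[200,135]-.4
q=ray(m,c,.107)[:,:2];print(q.round(4).tolist(),[np.linalg.norm(q[i]-q[i-1]).round(4) for i in range(4)])
E
python3 -m crank '[{"xyz":[0,0,0],"yaw":-0.14},{"xyz":[0,0,0],"yaw":-0.14},{"xyz":[0,0,0],"yaw":-0.14},{"xyz":[0,0,0],"yaw":-0.14},{"xyz":[-5,-44,0],"yaw":0},{"xyz":[-5,-44,0],"yaw":0},{"xyz":[-5,-44,0],"yaw":0},{"xyz":[-5,-44,0],"yaw":0},{"xyz":[-5,-44,0],"yaw":0},{"xyz":[-5,-44,0],"yaw":0},{"xyz":[-5,-44,0],"yaw":0},{"xyz":[-5,-44,0],"yaw":0},{"xyz":[-5,-44,0],"yaw":0},{"xyz":[-5,-44,0],"yaw":0},{"xyz":[-5,-44,0],"yaw":0},{"xyz":[-5,-44,0],"yaw":0},{"xyz":[-5,-44,0],"yaw":0},{"xyz":[-5,-44,0],"yaw":0},{"xyz":[-5,-44,0],"yaw":0},{"xyz":[-5,-44,0],"yaw":0}]' 0
python3 -m crank '[{"xyz":[0,0,0],"yaw":0},{"xyz":[0,0,0],"yaw":0}]'
python3 - <<'E'
from h import *
import pickle
o=robot.get_obs();im=robot.camera("wrist");cv2.imwrite("pics/w1.png",im);pickle.dump(o,open("o1.pkl","wb"))
M=R.from_quat(o['orientation']).as_matrix();print(o['eef_pos'],M.round(3),o['force'],o['q'])
E
```

```text
[[0.6283, -0.0091], [0.4379, -0.0547], [0.5002, -0.2993], [0.6897, -0.2552]] [np.float64(0.2536), np.float64(0.1958), np.float64(0.2524), np.float64(0.1946)]
clock: 2.6
eef_pos: [0.4575, -0.0264, 0.2312]
orientation: [-0.119, 0.993, 0.0, -0.0]
force: [0.9, -0.1, -0.4]
opening: -0.0
gripper_force: 0.0
clock: 2.85
eef_pos: [0.4571, -0.0246, 0.2311]
orientation: [-0.119, 0.993, 0.0, -0.0]
force: [-0.1, -0.0, 0.4]
opening: -0.001
gripper_force: 0.0
[ 0.45714129 -0.02464853  0.23106886] [[-0.972 -0.235 -0.001]
 [-0.235  0.972  0.   ]
 [ 0.     0.    -1.   ]] [-0.08354797 -0.00518035  0.44488108] [-1.09739045e-01 -3.71157735e-01  1.88383135e+00  2.25982595e-04
  1.62946933e+00 -1.91824724e+00]
```

View pics/w1.png

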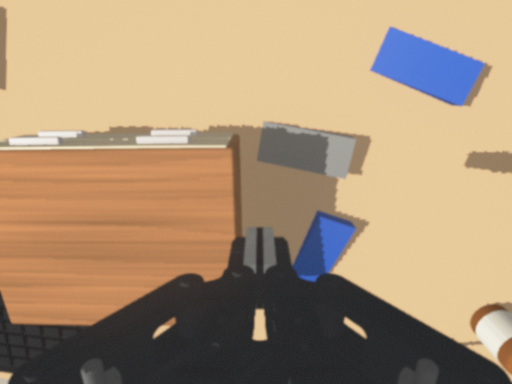

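The wrist view shows the cabinet's near-left top corner at (232,150) and its edges square to the picture. The wedge's tip edge is (265,122)–(258,160) and its back is (356,138)–(346,178). A blue decoy at (325,245) lies beyond the wedge.

```bash
cat > b.py <<'E'
from h import *
import pickle
o=pickle.load(open("o1.pkl","rb"));m=model("wrist",o);im=cv2.imread("pics/w1.png")
M=R.from_quat(o['orientation']).as_matrix()
top=ray(m,[[232,150],[236,232],[2,151]],.107)
d=top[0]-top[2];a=np.arctan2(-d[0],d[1]);d2=top[1]-top[0];print("yaw",a,np.arctan2(d2[1],d2[0]))
x=np.array([np.cos(a),np.sin(a)]);y=np.array([-x[1],x[0]])
corner=top[0,:2]; cab=corner+.1*x-.13*y;print("corner",corner,"cab",cab)
np.save("cab.npy",[*cab,a])
C=lambda p:np.c_[(p[:,:2]-cab)@x,(p[:,:2]-cab)@y].round(4)
S=cv2.cvtColor(im,cv2.COLOR_BGR2HSV)[...,1]
w=np.zeros(S.shape,bool);w[112:190,245:362]=(S<50)[112:190,245:362]
w=cv2.morphologyEx(w.astype(np.uint8),cv2.MORPH_OPEN,np.ones((5,5)))
r=cv2.minAreaRect(big(w));print(r)
tip=ray(m,[[265,122],[258,160]],.002);back=ray(m,[[357,138],[347,178]],.022)
print("tip",C(tip),"back",C(back),np.linalg.norm(tip.mean(0)-back.mean(0)),np.linalg.norm(tip[0]-tip[1]))
lc=cab+(-.075)*x+.105*y;print("loose",lc,"delta tool mm",(M[:2,:2].T@(lc-o['eef_pos'][:2])*1000).round(1))
E
python3 b.py
```

```text
yaw 0.23799171652101161 0.25717048968339584
corner [ 0.43979838 -0.05472947] cab [ 0.56762741 -0.15749007]
((305.73199462890625, 149.72401428222656), (93.64653778076172, 42.664180755615234), 10.304845809936523)
tip [[-0.1125  0.1613]
 [-0.0652  0.1527]] back [[-0.0965  0.2686]
 [-0.0476  0.2611]] 0.11094717098077528 0.04807257121649102
loose [ 0.4699875  -0.07313102] delta tool mm [ -1.1 -50.1]
```

The sizes check out: the wedge reads 111 × 48 mm. Its tip is at cabinet (-89,157) mm and its back at (-72,265). Now I'll press the corner.

```bash
python3 -m crank '[{"xyz":[0,-25,0],"yaw":0},{"xyz":[-1,-25,0],"yaw":0},{"xyz":[0,0,40],"yaw":0},{"xyz":[0,0,40],"yaw":0},{"xyz":[0,0,30],"yaw":0},{"xyz":[0,0,6],"yaw":0},{"xyz":[0,0,3],"yaw":0},{"xyz":[0,0,0],"yaw":0}]'; python3 -m crank '[{"xyz":[0,0,2],"yaw":0},{"xyz":[0,0,2],"yaw":0},{"xyz":[0,0,1],"yaw":0},{"xyz":[0,0,0],"yaw":0}]'
```

```text
clock: 3.9
eef_pos: [0.4706, -0.0731, 0.1135]
orientation: [-0.119, 0.993, -0.0, 0.001]
force: [-0.4, 0.0, 0.6]
opening: -0.001
gripper_force: 0.0
clock: 4.4
eef_pos: [0.4701, -0.0733, 0.1072]
orientation: [-0.119, 0.993, 0.0, -0.0]
force: [0.2, -0.2, 0.6]
opening: 0.0
gripper_force: 0.0
```

```bash
python3 -m crank '[{"xyz":[0,0,1],"yaw":0},{"xyz":[0,0,1],"yaw":0},{"xyz":[0,0,0],"yaw":0}]'; python3 -m crank '[{"xyz":[0,0,1],"yaw":0},{"xyz":[0,0,1],"yaw":0},{"xyz":[0,0,0],"yaw":0}]';python3 -m crank '[{"xyz":[0,0,1],"yaw":0},{"xyz":[0,0,0],"yaw":0}]'
```

```text
clock: 4.78
eef_pos: [0.4701, -0.0732, 0.1059]
orientation: [-0.119, 0.993, 0.0, -0.0]
force: [-5.3, 2.3, 8.4]
opening: -0.005
gripper_force: 4.5
clock: 5.15
eef_pos: [0.4699, -0.073, 0.1042]
orientation: [-0.119, 0.993, 0.0, -0.0]
force: [-10.6, 3.1, 11.8]
opening: 0.003
gripper_force: 6.8
clock: 5.4
eef_pos: [0.47, -0.073, 0.1032]
orientation: [-0.119, 0.993, 0.0, -0.0]
force: [-8.4, 4.4, 12.7]
opening: -0.001
gripper_force: 6.6
```

The corner is going down, and the sideways force comes from its rocking arc, so I'll follow that arc.

```bash
python3 -m crank '[{"xyz":[1,0.7,0.5],"yaw":0},{"xyz":[1,0.7,0.5],"yaw":0},{"xyz":[0,0,0],"yaw":0}]'; python3 -m crank '[{"xyz":[0.7,0.5,1],"yaw":0},{"xyz":[0.7,0.5,1],"yaw":0},{"xyz":[0,0,0],"yaw":0}]'
python3 - <<'E'
from h import *
cv2.imwrite("pics/s1.png",robot.camera("side"));a=cv2.imread("pics/side0.png");b=cv2.imread("pics/s1.png")
s=np.hstack([i[180:280,200:370] for i in(a,b)]);cv2.imwrite("pics/s1c.png",cv2.resize(s,None,fx=2.3,fy=2.3,interpolation=cv2.INTER_CUBIC))
E
```

```text
clock: 5.78
eef_pos: [0.468, -0.0723, 0.1015]
orientation: [-0.119, 0.993, 0.0, 0.0]
force: [0.7, 1.4, 3.5]
opening: 0.0
gripper_force: 1.8
clock: 6.15
eef_pos: [0.4668, -0.0718, 0.1]
orientation: [-0.119, 0.993, -0.0, 0.001]
force: [2.0, -0.5, 9.2]
opening: -0.004
gripper_force: 4.4
```

View pics/s1c.png

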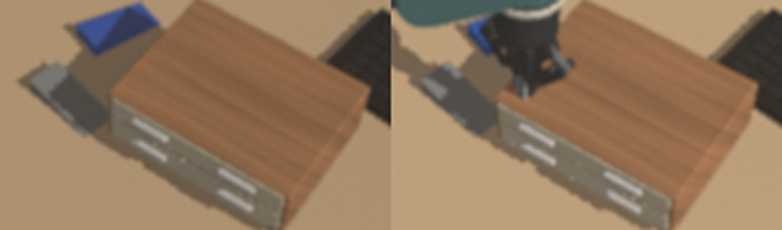

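The picture pair shows the fingertips on the near-left corner and the corner lower than before. One more press will tell whether the foot has met the counter, and then I'll lift off.

```bash
python3 -m crank '[{"xyz":[0.6,0.4,1],"yaw":0},{"xyz":[0,0,0],"yaw":0}]';python3 -m crank '[{"xyz":[0.6,0.4,1],"yaw":0},{"xyz":[0,0,0],"yaw":0},{"xyz":[0,0,0],"yaw":0}]'
```

```text
clock: 6.45
eef_pos: [0.4667, -0.0718, 0.0999]
orientation: [-0.119, 0.993, -0.001, 0.002]
force: [3.0, 0.2, 14.1]
opening: 0.0
gripper_force: 7.2
clock: 6.82
eef_pos: [0.4667, -0.0717, 0.0997]
orientation: [-0.119, 0.993, -0.001, 0.003]
force: [3.7, -0.6, 20.9]
opening: 0.003
gripper_force: 10.1
```

The foot met the counter after about 7 mm of drop, so snug should be about 29 mm past its outer edge, with the tip at cabinet y ≈ 93 mm. Next I'll lift off and go behind the wedge.

```bash
python3 -m crank '[{"xyz":[-0.8,-0.5,-2],"yaw":0},{"xyz":[-1,-1,-2],"yaw":0},{"xyz":[-1,-1,-2],"yaw":0},{"xyz":[-1,-1,-3],"yaw":0},{"xyz":[0,0,-20],"yaw":0},{"xyz":[0,0,-20],"yaw":0},{"xyz":[2,40,0],"yaw":0},{"xyz":[2,40,0],"yaw":0},{"xyz":[2,40,0],"yaw":0},{"xyz":[2,40,0],"yaw":0},{"xyz":[2,37,0],"yaw":0},{"xyz":[1,0,40],"yaw":0},{"xyz":[0,0,40],"yaw":0},{"xyz":[0,0,0],"yaw":0},{"xyz":[0,0,0],"yaw":0}]'
python3 - <<'E'
from h import *
import pickle
o=robot.get_obs();im=robot.camera("wrist");cv2.imwrite("pics/w2.png",im);pickle.dump(o,open("o2.pkl","wb"))
cx,cy,a=np.load("cab.npy");p=o['eef_pos'][:2]-[cx,cy];M=R.from_quat(o['orientation']).as_matrix()
print(o['eef_pos'],p@[np.cos(a),np.sin(a)],p@[-np.sin(a),np.cos(a)],np.arctan2(-M[0,1],M[1,1]),o['force'])
E
```

```text
clock: 8.7
eef_pos: [0.4131, 0.1152, 0.0685]
orientation: [-0.119, 0.993, 0.0, 0.001]
force: [-0.2, -0.5, -0.4]
opening: -0.003
gripper_force: 0.0
[0.41306256 0.11521882 0.06854837] -0.0859166779590914 0.3014610333240498 0.2380219682944664 [-0.24348656 -0.46961396 -0.43802135]
```

View pics/w2.png

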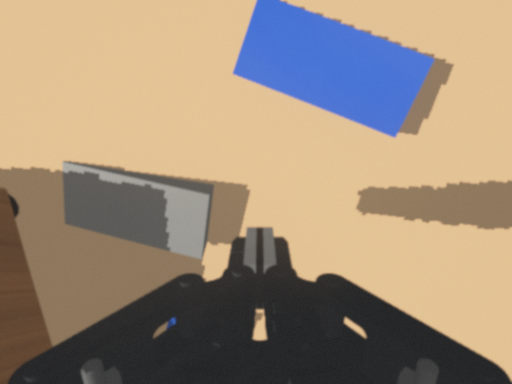

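The view shows the wedge's tip edge at (64,162)–(65,224) and its back top edge at (213,185)–(203,258). The fingertips, at (260,230), are clear behind it.

```bash
python3 - <<'E'
from h import *
import pickle
o=pickle.load(open("o2.pkl","rb"));m=model("wrist",o)
cx,cy,a=np.load("cab.npy");A=np.array([[np.cos(a),-np.sin(a)],[np.sin(a),np.cos(a)]])
C=lambda uv,z:((ray(m,uv,z)[:,:2]-[cx,cy])@A*1000).round(1).tolist()
print("tip",C([[64,162],[65,224]],.002),"back",C([[213,185],[203,258]],.022),"foot?",C([[15,205]],.012))
E
python3 -m crank '[{"xyz":[0,0,20],"yaw":0},{"xyz":[0,0,20],"yaw":0},{"xyz":[0,0,15],"yaw":0},{"xyz":[0,0,5],"yaw":0},{"xyz":[0,0,0],"yaw":0}]'
```

```text
tip [[-113.4, 160.0], [-64.1, 150.6]] back [[-102.6, 270.2], [-47.3, 260.3]] foot? [[-83.9, 123.3]]
clock: 9.38
eef_pos: [0.4125, 0.1151, 0.0068]
orientation: [-0.119, 0.993, 0.0, 0.0]
force: [0.4, -0.6, -0.3]
opening: 0.002
gripper_force: 0.0
```

```bash
python3 -m crank '[{"xyz":[0,-7,0],"yaw":0},{"xyz":[0,-6,0],"yaw":0},{"xyz":[0,-4,0],"yaw":0},{"xyz":[0,-4,0],"yaw":0},{"xyz":[0,-4,0],"yaw":0},{"xyz":[0,-4,0],"yaw":0},{"xyz":[0,-4,0],"yaw":0},{"xyz":[0,-4,0],"yaw":0},{"xyz":[0,-4,0],"yaw":0},{"xyz":[0,-4,0],"yaw":0},{"xyz":[0,0,0],"yaw":0}]'
cat > look.py <<'E'
from h import *
import sys
o=robot.get_obs();im=robot.camera("wrist");cv2.imwrite(f"pics/{sys.argv[1]}.png",im);m=model("wrist",o)
cx,cy,a=np.load("cab.npy");A=np.array([[np.cos(a),-np.sin(a)],[np.sin(a),np.cos(a)]])
print("tcp cab mm",((o['eef_pos'][:2]-[cx,cy])@A*1000).round(1),o['eef_pos'][2],"force cab",(o['force'][:2]@A).round(1))
def C(uv,z): return ((ray(m,uv,z)[:,:2]-[cx,cy])@A*1000).round(1).tolist()
E
python3 look.py w3
```

```text
clock: 10.75
eef_pos: [0.4229, 0.0711, 0.0063]
orientation: [-0.119, 0.993, -0.0, -0.0]
force: [1.0, 0.2, -0.1]
opening: -0.0
gripper_force: 0.0
tcp cab mm [-86.8 256.3] 0.006265592414305472 force cab [ 1. -0.]
```

View pics/w3.png

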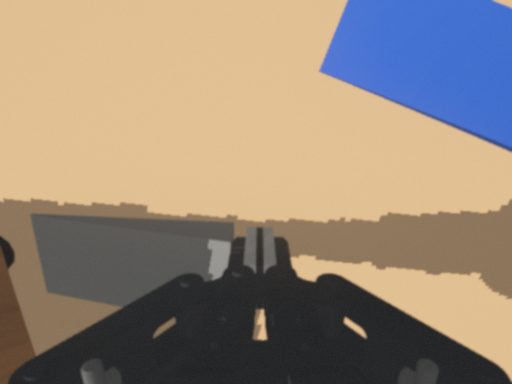

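The wedge has turned nearly square, with its tip edge at (32,214)–(47,291) and its back against the finger at (235,225). I'll measure it.

Run:
```python
from h import *
o=robot.get_obs();m=model("wrist",o)
cx,cy,a=np.load("cab.npy");A=np.array([[np.cos(a),-np.sin(a)],[np.sin(a),np.cos(a)]])
C=lambda uv,z:((ray(m,uv,z)[:,:2]-[cx,cy])@A*1000).round(1).tolist()
print("tip",C([[32,214],[47,291]],.002),"back",C([[235,222]],.022))
```

```text
tip [[-101.1, 133.1], [-51.4, 129.9]] back [[-106.3, 244.5]]
```

```bash
python3 -m crank '[{"xyz":[0,3,0],"yaw":0},{"xyz":[-7,0,0],"yaw":0},{"xyz":[0,-3,0],"yaw":0},{"xyz":[0,-3,0],"yaw":0},{"xyz":[0,-3,0],"yaw":0},{"xyz":[0,-3,0],"yaw":0},{"xyz":[0,-3,0],"yaw":0},{"xyz":[0,-3,0],"yaw":0},{"xyz":[0,-3,0],"yaw":0}]';python3 -m crank '[{"xyz":[0,-2,0],"yaw":0},{"xyz":[0,-2,0],"yaw":0},{"xyz":[0,-2,0],"yaw":0}]';python3 -m crank '[{"xyz":[0,-1.5,0],"yaw":0},{"xyz":[0,-1.5,0],"yaw":0}]'; python3 look.py w4
```

```text
clock: 11.92
eef_pos: [0.4339, 0.0553, 0.0063]
orientation: [-0.119, 0.993, -0.0, -0.0]
force: [0.4, 1.4, 0.3]
opening: -0.001
gripper_force: 0.2
clock: 12.3
eef_pos: [0.4353, 0.0496, 0.0063]
orientation: [-0.119, 0.993, 0.0, -0.0]
force: [-0.0, 0.9, -0.6]
opening: 0.001
gripper_force: 0.2
clock: 12.55
eef_pos: [0.436, 0.0467, 0.0063]
orientation: [-0.119, 0.993, -0.0, -0.0]
force: [0.2, 0.6, 0.4]
opening: 0.007
gripper_force: 0.2
tcp cab mm [-79.7 229.5] 0.006297661226871927 force cab [0.4 0.5]
```

```bash
python3 -m crank '[{"xyz":[0,-1.5,0],"yaw":0},{"xyz":[0,-1.5,0],"yaw":0},{"xyz":[0,-1.5,0],"yaw":0},{"xyz":[0,-1.5,0],"yaw":0}]'|sed -n '2p;4p';for i in 1 2 ; do :; done; python3 -m crank '[{"xyz":[0,-1,0],"yaw":0},{"xyz":[0,-1,0],"yaw":0}]'|sed -n '2p;4p'; python3 -m crank '[{"xyz":[0,-1,0],"yaw":0},{"xyz":[0,-1,0],"yaw":0}]'|sed -n '2p;4p'
```

```text
eef_pos: [0.4375, 0.0409, 0.0063]
force: [0.7, -0.7, -0.5]
eef_pos: [0.4379, 0.039, 0.0063]
force: [0.1, 0.9, -0.5]
eef_pos: [0.4384, 0.037, 0.0063]
force: [-0.4, 0.4, -0.4]
```

```bash
python3 -m crank '[{"xyz":[0,-1,0],"yaw":0},{"xyz":[0,-1,0],"yaw":0}]'|sed -n '2p;4p'; python3 -m crank '[{"xyz":[0,-1,0],"yaw":0},{"xyz":[0,0,0],"yaw":0}]'|sed -n '2p;4p'; python3 look.py w5
```

```text
eef_pos: [0.4389, 0.0351, 0.0063]
force: [0.0, 0.5, 0.9]
eef_pos: [0.4391, 0.0341, 0.0063]
force: [-0.4, -0.1, -0.4]
tcp cab mm [-79.7 216.5] 0.006296196006190663 force cab [-0.4 -0. ]
```

View pics/w5.png

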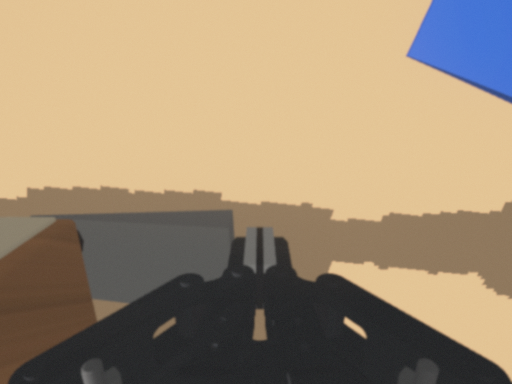

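The wedge is in line, sliding under the corner past the dark foot at (80,240), and its tip is at about y = 93 mm. There's no resistance yet, so I'll go on gently.

```bash
for_=1; python3 -m crank '[{"xyz":[0,-1,0],"yaw":0},{"xyz":[0,0,0],"yaw":0}]'|sed -n '2p;4p'; python3 -m crank '[{"xyz":[0,-1,0],"yaw":0},{"xyz":[0,0,0],"yaw":0}]'|sed -n '2p;4p'; python3 -m crank '[{"xyz":[0,-1,0],"yaw":0},{"xyz":[0,0,0],"yaw":0}]'|sed -n '2p;4p'
```

```text
eef_pos: [0.4394, 0.0332, 0.0063]
force: [0.2, 0.1, 0.3]
eef_pos: [0.4396, 0.0322, 0.0063]
force: [0.2, 0.1, -1.1]
eef_pos: [0.4398, 0.0312, 0.0063]
force: [0.1, 0.2, -0.5]
```

```bash
python3 -m crank '[{"xyz":[0,-1,0],"yaw":0}]'|sed -n '2p;4p'; python3 -m crank '[{"xyz":[0,-1,0],"yaw":0}]'|sed -n '2p;4p'; python3 -m crank '[{"xyz":[0,-1,0],"yaw":0}]'|sed -n '2p;4p'
```

```text
eef_pos: [0.44, 0.0303, 0.0063]
force: [0.2, 1.0, -0.4]
eef_pos: [0.4402, 0.0293, 0.0063]
force: [-0.9, 3.0, -0.3]
eef_pos: [0.4405, 0.0286, 0.0063]
force: [-1.3, 6.5, 1.9]
```

Resistance jumped to 6.5 N, so the wedge is snug. I'll back off and press the corner again.

```bash
python3 -m crank '[{"xyz":[0,5,0],"yaw":0},{"xyz":[0,25,0],"yaw":0},{"xyz":[0,0,-45],"yaw":0},{"xyz":[0,0,-45],"yaw":0},{"xyz":[0,0,-45],"yaw":0},{"xyz":[-1,-34,0],"yaw":0},{"xyz":[-1,-34,0],"yaw":0},{"xyz":[-1,-34,0],"yaw":0},{"xyz":[-1,-34,0],"yaw":0},{"xyz":[0,0,20],"yaw":0},{"xyz":[0,0,10],"yaw":0},{"xyz":[0,0,0],"yaw":0}]';python3 look.py w6;python3 -m crank '[{"xyz":[0,0,2],"yaw":0},{"xyz":[0,0,2],"yaw":0},{"xyz":[0,0,0],"yaw":0}]'|sed -n '2p;4p'
```

```text
clock: 16.77
eef_pos: [0.4688, -0.0729, 0.1102]
orientation: [-0.119, 0.993, 0.0, -0.001]
force: [-0.2, 0.3, -0.1]
opening: 0.002
gripper_force: 0.0
tcp cab mm [-76.1 105.5] 0.1102443926672555 force cab [-0.1  0.3]
eef_pos: [0.4694, -0.0736, 0.1073]
force: [-0.2, 0.0, 0.2]
```

```bash
python3 -m crank '[{"xyz":[0,0,1],"yaw":0},{"xyz":[0,0,0],"yaw":0}]'|sed -n '2p;4p';python3 -m crank '[{"xyz":[0,0,0.7],"yaw":0},{"xyz":[0,0,0],"yaw":0}]'|sed -n '2p;4p'
```

```text
eef_pos: [0.4695, -0.0737, 0.107]
force: [-3.5, 1.7, 7.8]
eef_pos: [0.4695, -0.0737, 0.1069]
force: [-8.5, 1.5, 14.1]
```

```bash
python3 -m crank '[{"xyz":[0.4,0,0],"yaw":0},{"xyz":[0.2,0,0],"yaw":0},{"xyz":[0,0,0],"yaw":0},{"xyz":[0,0,0],"yaw":0}]'|sed -n '2p;4p'; python3 -m crank '[{"xyz":[0,0,-1],"yaw":0},{"xyz":[0,0,-3],"yaw":0},{"xyz":[0,0,-20],"yaw":0},{"xyz":[0,0,-40],"yaw":0},{"xyz":[0,40,-40],"yaw":0},{"xyz":[0,40,0],"yaw":0},{"xyz":[0,0,0],"yaw":0},{"xyz":[0,0,0],"yaw":0}]'; python3 look.py w7
```

```text
eef_pos: [0.4695, -0.0737, 0.107]
force: [-1.6, 2.3, 11.0]
clock: 19.2
eef_pos: [0.45, 0.0037, 0.2103]
orientation: [-0.119, 0.993, -0.0, 0.0]
force: [-0.5, -0.5, 0.1]
opening: 0.003
gripper_force: 0.0
tcp cab mm [-76.3 184.4] 0.21034894491004213 force cab [-0.6 -0.4]
```

View pics/w7.png

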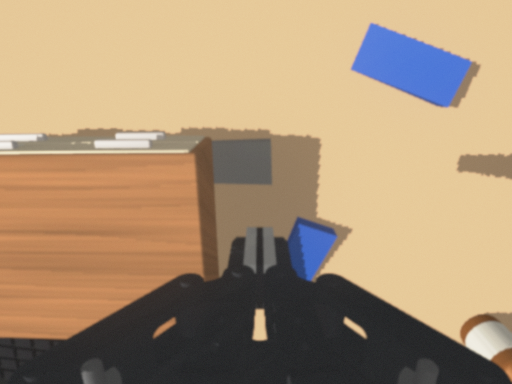

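The wedge sits square under the corner, with its back edge at (271,140)–(271,184), and the decoys are untouched. I'll check its position and hand in.

Run:
```python
from h import *
o=robot.get_obs();m=model("wrist",o)
cx,cy,a=np.load("cab.npy");A=np.array([[np.cos(a),-np.sin(a)],[np.sin(a),np.cos(a)]])
C=lambda uv,z:((ray(m,uv,z)[:,:2]-[cx,cy])@A*1000).round(1)
b=C([[271,140],[271,184]],.022);k=C([[192,152]],.107)
print("back",b,"corner (-100,130)",k)
t=b.mean(0)-[0,110];print("tip",t)
if -103<t[0]<-57 and t[1]<108 and np.abs(k-[-100,130]).max()<12: print(robot.sign_off())
```

```text
back [[-97.9 196. ]
 [-47.1 196.6]] corner (-100,130) [[-103.   127.6]]
tip [-72.5  86.3]
the job is handed in; nothing more can be done
None
```

The job is handed in: the cabinet rocked about 7 mm on the first press, and after I pushed the wedge snug (tip about 36 mm past the foot's outer edge), the corner held at 11–14 N without rocking; I haven't seen the judge's verdict.

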